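Load the bench cabinet: tall cleaner bottle at the back, short grease jar in front

ROBOT

A 6-joint arm with a two-finger parallel gripper is mounted at the origin on the work surface. World frame = base frame: x ahead of the robot, y to its left, z up, the work surface at z = 0. Lengths are in m, angles in rad, forces in N, time in s.
With the tool pointing down it reaches from about 0.375 to 0.75 m from the base axis. Payload 9 kg.
Tool frame: the origin (TCP) lies on the front face of the gripper's body, between the roots of the fingers; the fingertips stand 73 mm ahead of it and the grasp point (between the pads) lies 54 mm ahead of it (arm.nose_length is the distance from the TCP to the fingertips, in m); z points along the fingers, y is the line along which they close (so a half turn about z gives the same grasp; the last joint's range is limited). The gripper opens to 85 mm and grips with 20 to 120 N. Pads are 22 mm wide; open, the fingers measure 114 mm over their backs; the gripper's body (76 mm by 85 mm) begins 54 mm behind the grasp point. The pads swing forward as they close: fully open they stand 13 mm farther back than shut.
Start: joints at [0.942, 0.104, 0.097, 1.564, 0, 1.353], TCP at [0.24, 0.55, 0.304] pointing down, gripper open.
Joint ranges: [-2.99, 2.99], [-0.84, 1.86], [-1.1, 1.16], [-1.84, 2.11], [-1.51, 1.56], [-3.14, 3.14]. Speed limits (rad/s): [2.22, 2.22, 2.57, 3.14, 3.14, 3.14].

INTERFACE

Orientations are given as a unit quaternion [w, x, y, z].
In Python, from workcell import arm, read_camera, get_calibration gives the robot as it stands.
- The arm moves only by the shell command python3 -m pendant 'ROWS' [OPENING]. ROWS is JSON, a list that holds one entry, the list of rows, each a list of 4 numbers: the shift along the tool's x, y, z in mm, then the turn about the tool's z in degrees. A call has 1 to 5 rows; each row is the pose to reach, as a shift and turn from the pose commanded when the call began, along the tool's axes at that moment; what a row does not reach only later rows make up. A row lasts 1/10 s, in which the tool goes at most 50 mm and 8.59 degrees, less where a joint would pass 70% of its speed; a pose out of reach is approached as far as the arm can. A call with a gripper value outside its range is refused whole. OPENING is the closure, from -1 (fully open) to 1 (shut), so that 0 is half open, set as the call begins (- or left out, the last holds). The fingers move at their own pace and stop on an object; the grip force is fixed at half the most. Time passes only in rows, so rows that repeat a pose let the fingers close. It gives the time, the measured TCP pose, the force, the opening and the grip force at its end, in the units of the state.
- arm.state(): the state, without advancing time (a new reading comes with each control period).
- read_camera(name): name is "scene" or "top"; returns the picture (400x640x3 uint8, red, green, blue); there is no depth.
- get_calibration(name): a dict with "vertical_fov" (degrees; the focal length in pixels is half the picture's height over the tangent of half this angle, whatever the lens; pixels are square), "cx", "cy" (the principal point, pixels), "k1" (the pictures are not rectified: a ray, as slopes to the right and down, at radius r is drawn at 1 + k1 r^2 times it, then the intrinsics apply), "world_to_cam" (4x4, takes a point from world to camera coordinates). Camera axes: x right, y up, looking along -z (the intrinsics and any distortion apply to the point x, -y, -z); pixel columns grow to the right and rows downward; lengths in m; the calibration is good to about 2 mm. A picture is of the moment at which its call begins. get_calibration takes no time and is no camera call.
- arm.sign_off(): hands the job in; it is judged then, once.
The state is a dict: "time_s": time; "q": joint angles; "joint_velocities": joint speeds; "tau": joint torques, N m; "ee_pos": TCP position; "tool_rot": TCP orientation; "wrist_force": force on the tool from outside, world axes, zero at the start; "wrist_torque": the same for the moment, N m; "opening": opening from 0.0 (shut) to 1.0 (fully open); "finger_force": force on a finger pad.
Only numpy, scipy, OpenCV 4.12 (cv2) and the standard library are available. Lean on these libraries where they do the work, as an engineer would, in place of code of your own. Each camera call takes 0.05 s, during which the arm holds its last target. There are 200 camera calls.

TASK

Swing the lid of the grey steel cabinet up until it stands fully open, and leave it open. Then stand the tall brown bottle in the back compartment beside the blue bottle that is already there, and only after that stand the short jar with the yellow cap in the front compartment, bringing it in from the front so that it is never carried over the back compartment. Set both down upright and let go of them there, do not drop them, and do not disturb the blue bottle or the other things on the mat.

Things in the scene. Friction and masses are not known exactly. Their poses are not given: they have to be found in the camera images.
- cabinet: Low grey sheet-steel parts cabinet, fixed on the 2 mm green mat. Origin: centre of its underside; x points to its back (away from the robot), y to its left, z up. Its open tray is 230 mm deep (x), 280 mm wide (y), 60 mm high, walls and floor 4 mm thick. A divider across the middle (x = 0, 4 mm thick, top 30 mm above the underside) parts the front compartment from the back one.
- back_bay (a point): Centre of the inner floor of the cabinet's back compartment (4 mm above the cabinet's underside), axes as the cabinet's. The compartment is 109 mm deep along x and 272 mm wide along y.
- front_bay (a point): Centre of the inner floor of the cabinet's front compartment (4 mm above the cabinet's underside), axes as the cabinet's. The compartment is 109 mm deep along x and 272 mm wide along y.
- lid (a joint): Opening angle of the cabinet's lid, rad: 0 shut, 1.6 fully open (its stop, just past upright). The hinge runs along the cabinet's y; the lid's front swings up and back. It starts ajar. The friction hinge holds it wherever it is left; lifting it by the pull takes about 8 N. Open, it stands behind the hinge line, clear of the space above the tray.
- lid_hinge (a point): Centre of the lid's hinge line: 115 mm behind the cabinet's origin, 60 mm above its underside. The lid is a 3 mm sheet-steel hood, 232 mm from hinge to front face, 280 mm wide; shut, it stands 92 mm above the tray's rim over the back half and slopes down to 24 mm at the front.
- lid_pull (a point): Grip point of the lid's pull, a black block on the middle of the lid's front face: 22 mm wide along the hinge, 45 mm out from the face, 16 mm thick. The point lies 30 mm out from the face, 262 mm from the hinge (and, lid shut, 12.5 mm above it). Pinched by its two sides (closing along the cabinet's y) it can turn between the fingers as the lid swings. Lid open, it points up, 322 mm above the underside.
- tall_centre (a point): Centre (half-way up, z axis along the bottle) of the tall brown bottle with black cap and paper label, standing loose on the mat: 135 mm tall, round, 54 mm diameter up to 88 mm, then a shoulder, then a cap 35 mm in diameter from 104 mm to 135 mm above its bottom. About 0.16 kg. Can be gripped by cap or body.
- kept_centre (a point): Centre (half-way up, z axis along the bottle) of the blue bottle with white cap, of the same shape and size as the brown one, standing loose in the back compartment anywhere along its middle part. There is always room for the brown bottle on the roomier side of it.
- jar_centre (a point): Centre (half-way up, z axis along the jar) of the short round jar, cream with a yellow screw cap, standing loose on the mat: 62 mm tall, 58 mm diameter, the cap (upper 20 mm) 60 mm in diameter. About 0.15 kg.
- wand: Bystander: red plastic demagnetizer wand lying on the mat, about 185 mm long along its x axis, 26 mm thick. Origin under the middle.
- hub_a: Bystander: white nylon reel hub lying flat, 68 mm in diameter, 12 mm high. Origin: centre of its underside.
- hub_b: Bystander: a second white nylon reel hub, like the first.
- gauge: Bystander: aluminium belt-sizing gauge lying flat, a scaled bar 160 mm long along its y axis, 30 mm wide, up to 17 mm high with its brass pins. Origin: centre of its underside.
Not all that is in view belongs to the job. Of the things that look like the part that bears jar_centre, take the one that is farthest from the robot's base at the start. Leave any turquoise look-alike of the part that bears tall_centre alone.

How it is judged:
By the outcome, as a careful person would: the job done as asked, in the order asked, and still so for the second after the job is handed in, with the robot touching nothing.
It also fails if it takes over 67 s, if anything falls off the work surface, if the arm or the gripper's body presses on something with over 40 N, if the wrist force passes 120 N, or if a joint passes its speed limit or range.

## Working session

There is one attempt and no reset: what is moved stays moved. The work goes in short steps, Python scripts to look and compute and a shell command to move; the robot and the scene stay as the last step left them, time stands still between calls to the robot, and variables do not carry over. Pictures are saved under pics/ and viewed, at most 10 in all, crops included, and the job is handed in when it is done.

```bash
mkdir -p pics; ls; python3 - <<'E'
from workcell import arm, read_camera, get_calibration
import cv2
for n in("scene","top"):
    im=read_camera(n); cv2.imwrite(f"pics/{n}0.png",im[:,:,::-1]); c=get_calibration(n); print(n,c)
print(arm.state())
E
```

```text
pics
scene {'vertical_fov': 52.24609595217656, 'cx': 316.7180383574959, 'cy': 201.43560960412285, 'k1': 0.007891166959740872, 'world_to_cam': array([[-0.96374347,  0.2668239 ,  0.00187916,  0.4721088 ],
       [-0.25163035, -0.91116372,  0.32628644,  0.11089565],
       [ 0.08877324,  0.31398358,  0.94526908, -1.21032753],
       [ 0.        ,  0.        ,  0.        ,  1.        ]])}
top {'vertical_fov': 52.827163859709614, 'cx': 323.7222595579205, 'cy': 199.12699865482838, 'k1': -0.01928267317123118, 'world_to_cam': array([[-0.0177902 , -0.99980895, -0.00809821,  0.01614913],
       [ 0.99650708, -0.01839124,  0.08145793, -0.52585256],
       [-0.0815913 , -0.00662077,  0.99664388, -1.34134358],
       [ 0.        ,  0.        ,  0.        ,  1.        ]])}
{'time_s': 0.1, 'q': array([9.42297383e-01, 1.04643395e-01, 9.65788577e-02, 1.56391624e+00,
       8.58714204e-07, 1.35309995e+00]), 'joint_velocities': array([-0.00100296, -0.00168731,  0.0029033 , -0.00159183,  0.00197166,
       -0.00118324]), 'tau': array([ 7.16073104e-03, -5.58208179e+01,  5.04718781e+01,  1.31530754e-02,
       -2.39988076e-04,  1.85922300e-05]), 'ee_pos': array([0.23947028, 0.54991184, 0.30321532]), 'tool_rot': array([-2.43550519e-04,  2.03959991e-01,  9.78979045e-01, -5.39825348e-04]), 'wrist_force': array([ 0.4486777 , -0.29338879,  0.64536387]), 'wrist_torque': array([ 0.02064918,  0.02675016, -0.04132726]), 'finger_force': 0.0, 'opening': 1.0027746616401674}
```

View pics/scene0.png

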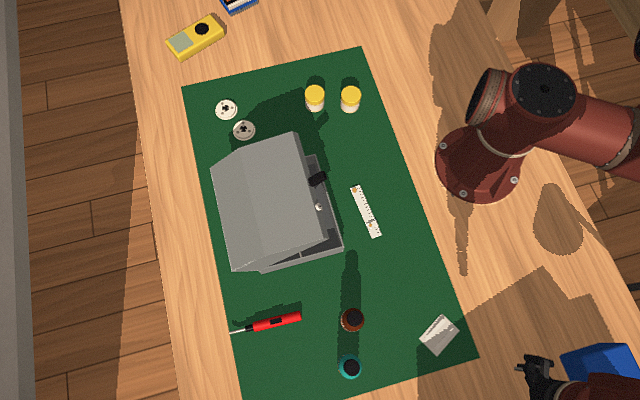

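View pics/top0.png

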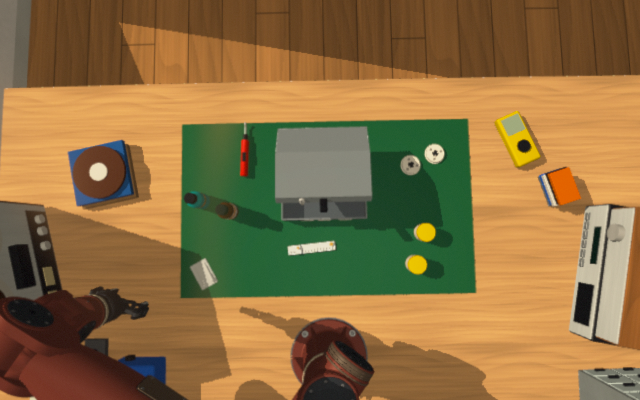

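Scene view: the cabinet is at about (275,205), with its pull at (317,178). Two yellow-cap jars stand at (314,95) and (350,97), the brown bottle is at (352,320) and the turquoise look-alike at (349,366). Top view: jars at (425,232) and (416,264), brown bottle at (228,211), turquoise at (192,199), pull at (323,205). The jar that fits is top (425,232), since it is farther from the base. I'll confirm that with numbers and an enlarged crop.

```bash
cat > h.py <<'E'
import numpy as np, cv2
from workcell import arm, read_camera, get_calibration
from scipy.spatial.transform import Rotation as R
def cal(n):
    c=get_calibration(n); return c, 200/np.tan(np.radians(c["vertical_fov"]/2)), np.array(c["world_to_cam"])
def proj(n,P):
    c,f,M=cal(n); P=np.atleast_2d(P); p=P@M[:3,:3].T+M[:3,3]
    s=np.c_[p[:,0]/-p[:,2], -p[:,1]/-p[:,2]]; s=s*(1+c["k1"]*(s**2).sum(1,keepdims=True))
    return s*f+[c["cx"],c["cy"]]
def onz(n,uv,z):
    c,f,M=cal(n); d=(np.array(uv,float)-[c["cx"],c["cy"]])/f; s=d.copy()
    for _ in range(10): s=d/(1+c["k1"]*(s@s))
    r=M[:3,:3].T@np.array([s[0],-s[1],-1]); o=-M[:3,:3].T@M[:3,3]
    return o+r*(z-o[2])/r[2]
def tri(uvs):
    from scipy.optimize import least_squares
    return least_squares(lambda P:np.concatenate([(proj(n,P)[0]-uv) for n,uv in uvs.items()]),[.45,0,.1]).x
def rot(): 
    s=arm.state(); w,x,y,z=s["tool_rot"]; return np.array(s["ee_pos"]),R.from_quat([x,y,z,w])
def to_tool(P,yaw=None,cmd=None):
    """shift in mm along tool axes taking TCP to P"""
    p,r=rot(); return r.inv().apply(np.array(P)-p)*1000
E
python3 - <<'E'
from h import *
t=cv2.imread("pics/top0.png"); s=cv2.imread("pics/scene0.png")
def crop(im,x,y,w,h,k): return cv2.resize(im[y:y+h,x:x+w],None,fx=k,fy=k,interpolation=cv2.INTER_CUBIC)
o=np.zeros((600,800,3),np.uint8)
a=crop(t,260,120,125,110,3.2); o[:a.shape[0],:a.shape[1]]=a     # 400x352
b=crop(s,200,120,150,160,2.6); o[:b.shape[0],400:400+b.shape[1]]=b[:, :400]
c=crop(t,390,210,60,70,2.5); o[420:420+c.shape[0],:c.shape[1]]=c
d=crop(t,180,180,70,50,2.5); o[420:420+d.shape[0],160:160+d.shape[1]]=d
e=crop(s,290,70,80,50,2.5); o[420:420+e.shape[0],350:350+e.shape[1]]=e
g=crop(s,325,290,60,70,2.4); o[430:430+g.shape[0],560:560+g.shape[1]]=g
cv2.imwrite("pics/c1.png",o)
for n,im in(("top",t),("scene",s)):
    hsv=cv2.cvtColor(im,cv2.COLOR_BGR2HSV)
    m=cv2.inRange(hsv,(20,150,150),(33,255,255))
    k,l,st,ce=cv2.connectedComponentsWithStats(m)
    for i in range(1,k):
        if st[i,4]>80: print(n,st[i],ce[i].round(1),onz(n,ce[i],.064).round(4))
    m=cv2.inRange(hsv,(0,0,0),(180,255,45))
    k,l,st,ce=cv2.connectedComponentsWithStats(m)
    for i in range(1,k):
        if st[i,4]>30 and st[i,4]<600: print("dark",n,st[i],ce[i].round(1),onz(n,ce[i],.137).round(4))
E
```

```text
top [494 111  47  56 989] [517.  142.3] [ 0.7001 -0.6388  0.064 ]
top [416 223  19  19 281] [425.3 231.9] [ 0.4096 -0.3224  0.064 ]
top [408 255  19  19 288] [416.8 264.2] [ 0.3058 -0.2909  0.064 ]
dark top [519 141  11  10  92] [523.7 145.5] [ 0.6737 -0.624   0.137 ]
dark top [185 194  12   9  82] [190.3 198.1] [0.5274 0.4209 0.137 ]
dark top [320 199   7  13  85] [323.2 204.8] [0.4992 0.0077 0.137 ]
dark top [591 228   9  35 161] [595.1 245.1] [ 0.3591 -0.8271  0.137 ]
dark top [575 283  18  42 543] [583.3 303.2] [ 0.1841 -0.7789  0.137 ]
dark top [ 78 320  18  23 195] [ 85.9 330.1] [0.1283 0.7401 0.137 ]
dark top [593 336  12   6  32] [597.1 339.2] [ 0.0756 -0.8145  0.137 ]
dark top [105 340   3  16  33] [105.6 347. ] [0.0771 0.6778 0.137 ]
dark top [335 340  38  32 364] [353.1 355. ] [ 0.0446 -0.0742  0.137 ]
dark top [125 355  10   6  48] [129.6 357.8] [0.0446 0.6033 0.137 ]
dark top [136 376  46  24 519] [157.1 389. ] [-0.0482  0.5181  0.137 ]
scene [165  14  60  48 992] [198.6  37.8] [ 0.7041 -0.6123  0.064 ]
scene [305  85  20  20 321] [314.2  94.4] [ 0.4098 -0.3176  0.064 ]

[... 222 characters left out ...]
ne [466  70  23  53 349] [476.5  95.1] [-0.0091 -0.149   0.137 ]
dark scene [308 171  19  16 184] [317.2 178.2] [ 0.4814 -0.0275  0.137 ]
dark scene [627 283  13   9  83] [633.6 286.5] [-0.1592  0.4332  0.137 ]
dark scene [347 308  16  18 203] [354.2 317.3] [0.4915 0.3263 0.137 ]
dark scene [270 318  12   6  47] [275.4 320.5] [0.667 0.285 0.137]
dark scene [344 359  16  17 204] [351.2 366.9] [0.5289 0.425  0.137 ]
dark scene [592 373  44  18 304] [612.9 381.3] [-0.0114  0.6034  0.137 ]
dark scene [558 385  12  15  31] [563.1 391.5] [0.1019 0.5934 0.137 ]
dark scene [565 386  16  14  79] [572.3 393.3] [0.0844 0.6018 0.137 ]
dark scene [589 388  16  12  79] [595.6 393.5] [0.0364 0.6154 0.137 ]
```

View pics/c1.png

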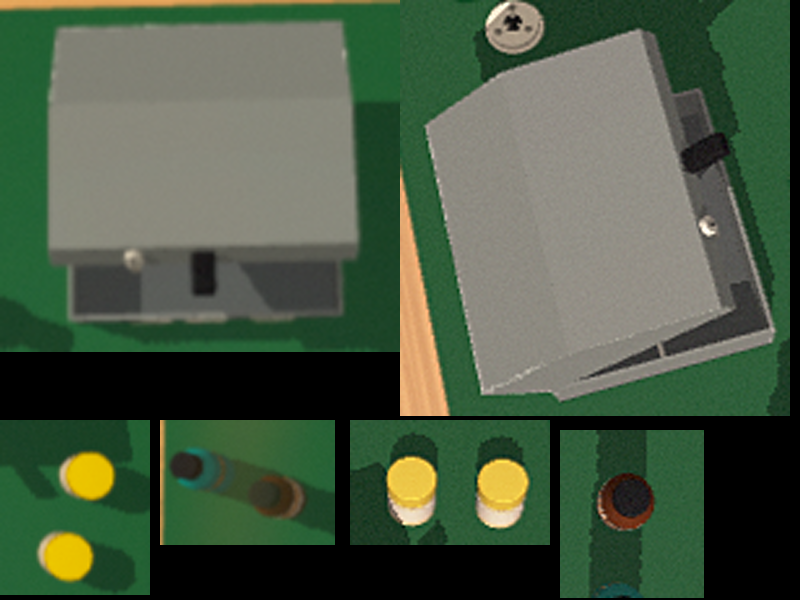

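The crop confirms it: both candidates are yellow-cap jars. The one at top (425,232) / scene (314,94) is at (0.410,-0.320), 0.52 m from the base, against 0.42 m for the other, so I take that one. The brown bottle at (0.49,0.33) is the target and the turquoise one is left alone. Next is fitting the cabinet and lid angle.

```bash
cat > fit.py <<'E'
from h import *
from scipy.optimize import least_squares
def cab(p,P): 
    c,s=np.cos(p[2]),np.sin(p[2]); P=np.array(P,float); return np.array([p[0]+c*P[0]-s*P[1],p[1]+s*P[0]+c*P[1],.002+P[2]])
def lid(p,r,y,h,a=None):
    a=p[3] if a is None else a
    return cab(p,[.115-r*np.cos(a)+h*np.sin(a)*1.0, y, .06+r*np.sin(a)+h*np.cos(a)])
E
python3 - <<'E'
from fit import *
obs=[("top",(281.3,219.0),lambda p:cab(p,[-.115,.14,.06])),("top",(367.2,218.),lambda p:cab(p,[-.115,-.14,.06])),
("scene",(343.5,246.9),lambda p:cab(p,[-.115,.14,.06])),("scene",(315.4,154.6),lambda p:cab(p,[-.115,-.14,.06])),
("top",(275.6,198.1),lambda p:lid(p,.232,.14,.024)),("top",(371.6,195.9),lambda p:lid(p,.232,-.14,.024)),
("scene",(293.5,131.5),lambda p:lid(p,.232,-.14,.024)),("scene",(326.9,237.3),lambda p:lid(p,.232,.14,.024)),
("top",(323.2,204.8),lambda p:lid(p,.2545,0,.0125)),("scene",(317.2,178.2),lambda p:lid(p,.2545,0,.0125))]
f=lambda p:np.concatenate([proj(n,g(p))[0]-uv for n,uv,g in obs])
r=least_squares(f,[.5,0,0,.4],loss="soft_l1"); p=r.x
print(p.round(4)); print(f(p).reshape(-1,2).round(1))
np.save("cab.npy",p)
for a in (p[3],.8,1.2,1.6): print(a,lid(p,.262,0,.0125,a).round(4))
print("bays",cab(p,[.0565,0,.004]),cab(p,[-.0565,0,.004]))
b=tri({"top":(228,211),"scene":(352,320)});print(b)
x=onz("scene",(354.2,317.3),.137);print(x,proj("top",x),proj("top",[x[0],x[1],.002]))
print(rot()[0],rot()[1].as_matrix().round(3))
E
```

```text
[0.5735 0.0071 0.0012 0.6284]
[[-0.2  0.5]
 [-0.5 -0.1]
 [-0.1 -0.2]
 [-0.6 -1.6]
 [-0.8  0.3]
 [-0.1  0.6]
 [-1.  -0.8]
 [-3.2  0.6]
 [ 0.1  1.2]
 [ 0.5  0.3]]
0.6283855001730604 [0.4839 0.007  0.2261]
0.8 [0.5149 0.007  0.2587]
1.2 [0.6052 0.0071 0.3107]
1.6 [0.7086 0.0072 0.3235]
bays [0.62997112 0.00713741 0.006     ] [0.5169712  0.00700223 0.006     ]
[0.48943131 0.32781167 0.0392484 ]
[0.49140131 0.32630477 0.137     ] [[220.54884294 209.1265768 ]] [[230.8925894  211.35649549]]
[0.23947028 0.54991184 0.30321532] [[-0.917  0.399 -0.001]
 [ 0.399  0.917 -0.001]
 [ 0.    -0.001 -1.   ]]
```

```bash
python3 -m pendant '[[[0,0,-20,-8],[0,0,-40,-16],[0,0,-55,-23.5],[0,0,-55,-23.5],[0,0,-55,-23.5]]]' -1; python3 -m pendant '[[[-20,-45,0,0],[-40,-90,0,0],[-60,-135,0,0],[-80,-180,0,0],[-100,-225,0,0]]]'; python3 -m pendant '[[[-20,-45,0,0],[-40,-90,0,0],[-60,-135,0,0],[-80,-180,0,0],[-100,-225,0,0]]]'
python3 -c "
from h import *
p,r=rot();print(p,r.as_matrix().round(4),arm.state()['q'].round(2),to_tool([.484,.007,.280]).round(1))"
```

```text
time_s: 0.6
ee_pos: [0.2396, 0.5502, 0.3583]
tool_rot: [-0.0, 0.002, 1.0, -0.0]
wrist_force: [-0.7, 0.0, -0.5]
opening: 0.993
finger_force: 0.0
time_s: 1.1
ee_pos: [0.3394, 0.3232, 0.3573]
tool_rot: [-0.001, 0.002, 1.0, -0.0]
wrist_force: [0.5, 0.8, 0.8]
opening: 1.001
finger_force: 0.0
time_s: 1.6
ee_pos: [0.4394, 0.098, 0.3575]
tool_rot: [-0.001, 0.002, 1.0, 0.0]
wrist_force: [1.2, 0.6, 0.4]
opening: 0.998
finger_force: 0.0
[0.43936911 0.09801761 0.35754243] [[-1.0e+00  4.4e-03 -1.2e-03]
 [ 4.4e-03  1.0e+00  2.0e-04]
 [ 1.2e-03  2.0e-04 -1.0e+00]] [-0.07 -0.33 -0.21  1.69  0.   -0.07] [-45.1 -90.8  77.5]
```

```bash
python3 -m pendant '[[[-22,-45,0,0],[-45,-91,0,0],[-45,-91,20,0],[-45,-91,40,0],[-45,-91,55,0]]]'; python3 -m pendant '[[[0,0,12,0],[0,0,22,0],[0,0,22,0]]]'; python3 -m pendant '[[[0,0,0,0],[0,0,0,0],[0,0,0,0],[0,0,0,0],[0,0,0,0]]]' 1;  python3 -m pendant '[[[0,0,0,0],[0,0,0,0],[0,0,0,0]]]'
```

```text
time_s: 2.1
ee_pos: [0.4837, 0.0085, 0.3009]
tool_rot: [-0.002, 0.003, 1.0, 0.0]
wrist_force: [0.2, 0.1, 0.2]
opening: 0.999
finger_force: 0.0
time_s: 2.4
ee_pos: [0.4836, 0.0092, 0.2802]
tool_rot: [-0.001, 0.001, 1.0, 0.0]
wrist_force: [-0.4, 0.2, 0.0]
opening: 0.999
finger_force: 0.0
time_s: 2.9
ee_pos: [0.4844, 0.0075, 0.2826]
tool_rot: [0.0, 0.001, 1.0, -0.002]
wrist_force: [-3.0, -14.6, 2.7]
opening: 0.247
finger_force: 60.9
time_s: 3.2
ee_pos: [0.4844, 0.0074, 0.2826]
tool_rot: [0.0, 0.001, 1.0, -0.002]
wrist_force: [-1.8, -11.5, 2.6]
opening: 0.243
finger_force: 61.0
```

```bash
python3 -m pendant '[[[-9,-2,-10,0],[-18,-2,-20,0],[-28,-2,-30,0],[-37,-2,-38,0],[-48,-2,-46,0]]]'; python3 -m pendant '[[[-10,0,-8,0],[-22,0,-15,0],[-33,0,-21,0],[-45,0,-27,0],[-57,0,-32,0]]]'
```

```text
time_s: 3.7
ee_pos: [0.5313, 0.0072, 0.3265]
tool_rot: [-0.003, 0.0, 1.0, 0.0]
wrist_force: [-4.4, 0.2, -6.2]
opening: 0.245
finger_force: 60.6
time_s: 4.2
ee_pos: [0.5885, 0.0073, 0.3586]
tool_rot: [-0.002, 0.0, 1.0, 0.001]
wrist_force: [-4.9, 2.2, -4.6]
opening: 0.246
finger_force: 60.5
```

Going well. Continuing from φ=1.18.

```bash
python3 -m pendant '[[[-12,0,-4,0],[-25,0,-9,0],[-37,0,-12,0],[-50,0,-15,0],[-63,0,-17,0]]]'; python3 -m pendant '[[[-13,0,-2,0],[-26,0,-3,0],[-39,0,-3,0],[-48,0,-3,0],[-57,0,-2,0]]]'
```

```text
time_s: 4.7
ee_pos: [0.6516, 0.0075, 0.3756]
tool_rot: [-0.002, 0.0, 1.0, 0.001]
wrist_force: [-5.1, 2.7, -4.1]
opening: 0.249
finger_force: 60.7
time_s: 5.2
ee_pos: [0.7086, 0.0076, 0.3777]
tool_rot: [-0.002, -0.0, 1.0, 0.001]
wrist_force: [-5.7, 3.4, 2.0]
opening: 0.25
finger_force: 61.7
```

Now press a little further until the stop is felt.

```bash
python3 -m pendant '[[[-2,0,0,0],[-4,0,0,0],[-4,0,0,0]]]'; python3 -m pendant '[[[-2,0,0,0],[-4,0,0,0],[-4,0,0,0]]]'
```

```text
time_s: 5.5
ee_pos: [0.7126, 0.0076, 0.3773]
tool_rot: [-0.002, 0.0, 1.0, 0.001]
wrist_force: [-2.9, 4.8, -3.6]
opening: 0.247
finger_force: 61.2
time_s: 5.8
ee_pos: [0.7142, 0.0077, 0.3772]
tool_rot: [-0.005, 0.0, 1.0, 0.001]
wrist_force: [-21.4, 2.6, -2.4]
opening: 0.251
finger_force: 61.1
```

```bash
python3 -m pendant '[[[0,0,0,0],[0,0,0,0],[0,0,0,0],[0,0,0,0]]]' -1; python3 -m pendant '[[[15,0,0,0],[40,0,0,0],[85,0,0,0],[130,20,0,0],[170,45,0,0]]]'; python3 -m pendant '[[[20,45,0,0],[40,90,0,0],[60,135,10,0],[60,180,30,0],[58,220,50,0]]]'
python3 - <<'E'
from h import *
for n in("scene","top"): cv2.imwrite(f"pics/{n}1.png",read_camera(n)[:,:,::-1])
t=cv2.imread("pics/top1.png"); s=cv2.imread("pics/scene1.png")
f=lambda im,x,y,w,h,k: cv2.resize(im[y:y+h,x:x+w],None,fx=k,fy=k,interpolation=cv2.INTER_CUBIC)
o=np.zeros((560,800,3),np.uint8)
a=f(t,190,110,190,130,2.1);o[:a.shape[0],:a.shape[1]]=a
b=f(s,200,110,190,270,2.07);o[:b.shape[0],405:405+b.shape[1]]=b[:,:395]
cv2.imwrite("pics/c2.png",o); print(rot()[0])
E
```

```text
time_s: 6.2
ee_pos: [0.7174, 0.0067, 0.3792]
tool_rot: [0.0, 0.0, 1.0, -0.0]
wrist_force: [0.2, -0.8, -0.0]
opening: 0.914
finger_force: 0.0
time_s: 6.7
ee_pos: [0.5454, 0.0516, 0.3788]
tool_rot: [0.0, 0.001, 1.0, -0.0]
wrist_force: [0.3, 0.3, 1.6]
opening: 1.003
finger_force: 0.0
time_s: 7.2
ee_pos: [0.4888, 0.2742, 0.3296]
tool_rot: [0.001, -0.0, 1.0, 0.001]
wrist_force: [0.2, 0.3, 0.3]
opening: 1.001
finger_force: 0.0
[0.4879066  0.27557927 0.3259893 ]
```

View pics/c2.png

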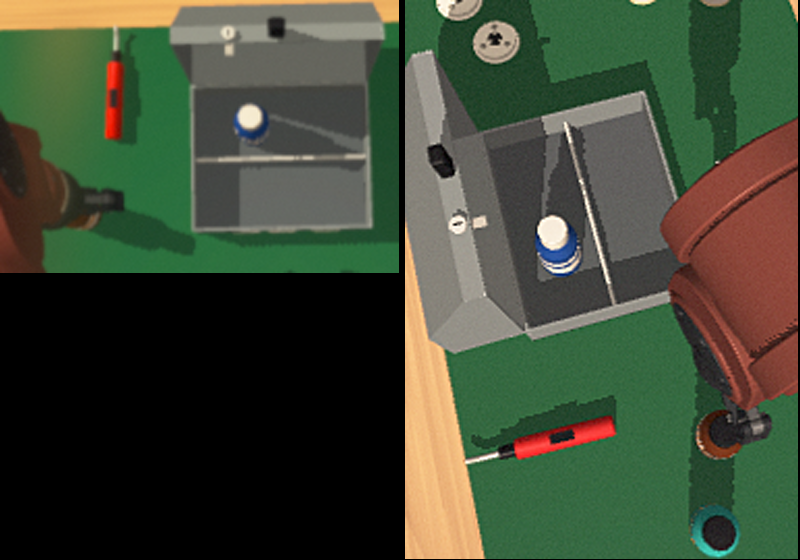

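The lid stands fully open with the stop felt. The blue bottle's white cap is at top (309,166) / scene (270.5,222). The brown bottle is still standing at scene about (352,318), with the gripper above it.

```bash
python3 - <<'E'
from h import *
for n in("top","scene"):
    im=cv2.imread(f"pics/{n}1.png"); hsv=cv2.cvtColor(im,cv2.COLOR_BGR2HSV)
    m=cv2.inRange(hsv,(0,0,190),(180,70,255)); k,l,st,ce=cv2.connectedComponentsWithStats(m)
    for i in range(1,k):
        if st[i,4]>50: print(n,st[i],ce[i].round(1),onz(n,ce[i],.141).round(4))
print(to_tool([.4905,.325,.176]).round(1))
E
```

```text
top [503 115  21  20 231] [513.  124.4] [ 0.7407 -0.5921  0.141 ]
top [428 144  16  15 122] [436.8 149.6] [ 0.6646 -0.3494  0.141 ]
top [304 160  10  11  93] [308.5 165.1] [0.6233 0.0514 0.141 ]
top [ 90 163  17  18 240] [ 98.  171.4] [0.6167 0.7127 0.141 ]
top [542 174  15  32 125] [548.6 190.2] [ 0.5312 -0.6912  0.141 ]
top [ 569  205   39  134 1629] [590.  266.4] [ 0.2949 -0.8044  0.141 ]
top [ 596  208   39  136 2835] [615.  276.9] [ 0.2615 -0.8796  0.141 ]
top [288 242  45  13 359] [308.7 248. ] [0.3671 0.0544 0.141 ]
top [ 30 380  46  20 686] [ 52.6 391.1] [-0.0515  0.8367  0.141 ]
scene [228   0  21  10  92] [236.3   3.5] [ 0.5645 -0.6356  0.141 ]
scene [215 100  21  19 131] [221.4 107.3] [ 0.6773 -0.2958  0.141 ]
scene [306 102  18  10  85] [314.  106.8] [ 0.434  -0.2304  0.141 ]
scene [287 205  12  42  66] [292.5 226. ] [0.5741 0.0799 0.141 ]
scene [221 214   9   9  55] [225.  218.2] [0.7297 0.0162 0.141 ]
scene [264 214  14  17 179] [270.8 221.9] [0.6228 0.0556 0.141 ]
scene [419 316  34  26 308] [435.3 329.3] [0.3229 0.4001 0.141 ]
[ -3.3  49.4 150. ]
```

```bash
python3 -m pendant '[[[-2,20,20,0],[-2,40,40,0],[-2,50,60,0],[-2,50,80,0]]]' -0.4
```

```text
time_s: 7.7
ee_pos: [0.4916, 0.3227, 0.2486]
tool_rot: [0.0, -0.0, 1.0, 0.0]
wrist_force: [-0.1, -0.5, -0.6]
opening: 0.699
finger_force: 0.0
```

```bash
python3 -m pendant '[[[0,2,20,0],[0,2,40,0],[0,2,60,0],[0,2,70,0],[0,2,70,0]]]'; python3 -m pendant '[[[0,0,0,0],[0,0,0,0],[0,0,0,0],[0,0,0,0],[0,0,0,0]]]' 1;  python3 -m pendant '[[[0,0,-2,0],[0,0,-10,0],[0,0,-25,0]]]'
```

```text
time_s: 8.2
ee_pos: [0.491, 0.3234, 0.1779]
tool_rot: [-0.001, 0.001, 1.0, -0.0]
wrist_force: [-1.0, -0.5, -0.8]
opening: 0.701
finger_force: 0.0
time_s: 8.7
ee_pos: [0.4922, 0.3243, 0.1806]
tool_rot: [0.001, 0.0, 1.0, 0.001]
wrist_force: [-1.6, 1.4, 6.4]
opening: 0.392
finger_force: 60.0
time_s: 9.0
ee_pos: [0.4908, 0.3237, 0.2035]
tool_rot: [-0.001, 0.0, 1.0, -0.0]
wrist_force: [0.3, 0.6, -1.0]
opening: 0.392
finger_force: 59.6
```

```bash
python3 -m pendant '[[[0,0,-30,0],[0,0,-60,0],[0,0,-80,0],[0,-30,-85,0],[0,-70,-85,0]]]'; python3 -m pendant '[[[0,-40,0,0],[0,-80,0,0],[0,-120,0,0],[0,-160,0,0],[0,-200,0,0]]]'; python3 -m pendant '[[[0,-35,0,0],[0,-65,0,0],[0,-90,0,0],[0,-104,0,0],[0,-104,0,0]]]'
python3 - <<'E'
from h import *
im=read_camera("scene"); cv2.imwrite("pics/s2.png",cv2.resize(im[60:260,180:500,::-1],None,fx=2,fy=2)); print(rot()[0],arm.state()["q"].round(2))
E
```

```text
time_s: 9.5
ee_pos: [0.4917, 0.2543, 0.2916]
tool_rot: [0.002, -0.001, 1.0, 0.0]
wrist_force: [1.1, -0.9, -2.2]
opening: 0.393
finger_force: 59.9
time_s: 10.0
ee_pos: [0.491, 0.0524, 0.2903]
tool_rot: [0.001, 0.0, 1.0, -0.0]
wrist_force: [0.2, 0.2, -1.6]
opening: 0.393
finger_force: 59.9
time_s: 10.5
ee_pos: [0.4913, -0.0513, 0.2896]
tool_rot: [0.0, 0.001, 1.0, -0.0]
wrist_force: [0.3, 0.1, -2.0]
opening: 0.395
finger_force: 59.9
[ 0.491251   -0.05030174  0.28951566] [-0.37 -0.22 -0.25  1.55  0.   -0.37]
```

View pics/s2.png

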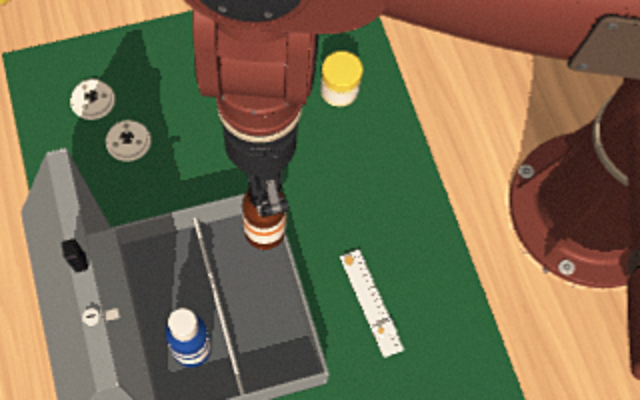

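The brown bottle hangs upright from its cap (crop (265,220)) in front of the right half of the bay. The blue bottle at crop (187,335) is undisturbed.

```bash
python3 -m pendant '[[[-35,0,0,0],[-70,0,0,0],[-105,0,0,0],[-131,0,0,0],[-131,0,0,0]]]'; python3 -m pendant '[[[0,0,25,0],[0,0,50,0],[0,0,70,0],[0,0,85,0],[0,0,95,0]]]'; python3 -m pendant '[[[0,0,3,0],[0,0,6,0],[0,0,8,0],[0,0,10,0],[0,0,10,0]]]'
```

```text
time_s: 11.05
ee_pos: [0.6242, -0.0485, 0.2875]
tool_rot: [-0.001, -0.001, 1.0, 0.0]
wrist_force: [-1.1, -0.1, -1.6]
opening: 0.39
finger_force: 59.8
time_s: 11.55
ee_pos: [0.6217, -0.0492, 0.193]
tool_rot: [-0.0, -0.0, 1.0, 0.0]
wrist_force: [-0.2, -0.1, -0.7]
opening: 0.389
finger_force: 59.9
time_s: 12.05
ee_pos: [0.6226, -0.0503, 0.1846]
tool_rot: [0.001, 0.0, 1.0, -0.0]
wrist_force: [-1.2, 0.3, 1.0]
opening: 0.393
finger_force: 60.2
```

```bash
python3 -m pendant '[[[0,0,1,0],[0,0,1,0]]]'; python3 -m pendant '[[[0,0,1,0],[0,0,1,0]]]'
```

```text
time_s: 12.25
ee_pos: [0.6229, -0.0502, 0.1845]
tool_rot: [0.001, 0.0, 1.0, -0.0]
wrist_force: [-1.5, 2.6, 7.0]
opening: 0.394
finger_force: 60.9
time_s: 12.45
ee_pos: [0.6232, -0.0502, 0.1845]
tool_rot: [0.002, 0.0, 1.0, -0.0]
wrist_force: [-2.2, 2.4, 11.7]
opening: 0.392
finger_force: 61.5
```

```bash
python3 -m pendant '[[[0,0,-1,0],[0,0,-1,0]]]'; python3 -m pendant '[[[0,0,0,0],[0,0,0,0],[0,0,0,0],[0,0,0,0]]]' -0.4;  python3 -m pendant '[[[0,0,-15,0],[0,0,-35,0],[0,0,-60,0],[0,0,-90,0],[0,0,-110,0]]]'; python3 -m pendant '[[[40,-30,0,0],[80,-60,0,0],[120,-90,0,0],[150,-120,0,0],[170,-150,0,0]]]'
python3 - <<'E'
from h import *
o=np.zeros((600,640,3),np.uint8)
for n,y in(("scene",0),("top",300)):
    im=read_camera(n)[:,:,::-1]; cv2.imwrite(f"pics/{n}3.png",im)
    x0,y0=(180,80) if n=="scene" else (240,120); o[y:y+300]=cv2.resize(im[y0:y0+150,x0:x0+320-0][:, :320],(640,300))
cv2.imwrite("pics/c3.png",o); print(rot()[0])
E
```

```text
time_s: 12.65
ee_pos: [0.6229, -0.0502, 0.1846]
tool_rot: [0.001, 0.0, 1.0, -0.0]
wrist_force: [-0.6, 1.5, 7.2]
opening: 0.387
finger_force: 60.7
time_s: 13.05
ee_pos: [0.6221, -0.0501, 0.1826]
tool_rot: [-0.0, 0.0, 1.0, 0.0]
wrist_force: [0.5, 0.1, 0.0]
opening: 0.704
finger_force: 0.0
time_s: 13.55
ee_pos: [0.6225, -0.0502, 0.2965]
tool_rot: [0.001, 0.0, 1.0, -0.0]
wrist_force: [-0.0, -0.3, 0.1]
opening: 0.7
finger_force: 0.0
time_s: 14.05
ee_pos: [0.4504, -0.2008, 0.2944]
tool_rot: [0.001, 0.0, 1.0, -0.001]
wrist_force: [0.3, -0.2, -0.1]
opening: 0.696
finger_force: 0.0
[ 0.45028105 -0.20284645  0.29433224]
```

View pics/c3.png

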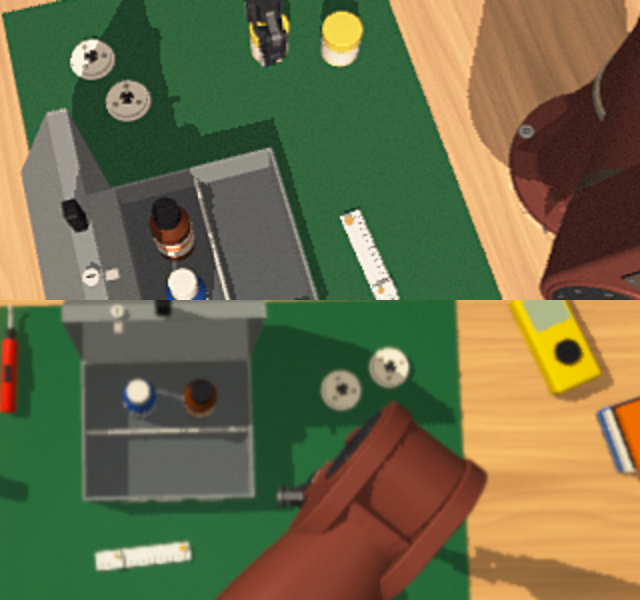

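The brown bottle stands upright at crop top view (200,397), beside the blue one at (139,397), and nothing else has moved. Now the far jar.

```bash
python3 -m pendant '[[[15,-45,0,0],[30,-90,0,0],[40,-117,20,0],[40,-117,60,0],[40,-117,100,0]]]' -1; python3 -m pendant '[[[0,0,30,0],[0,0,60,0],[0,0,85,0],[0,0,105,0],[0,0,112,0]]]'; python3 -m pendant '[[[0,0,0,0],[0,0,0,0],[0,0,0,0],[0,0,0,0],[0,0,0,0]]]' 1
```

```text
time_s: 14.65
ee_pos: [0.4124, -0.3182, 0.1933]
tool_rot: [0.001, 0.001, 1.0, -0.001]
wrist_force: [0.2, 0.3, -0.6]
opening: 1.0
finger_force: 0.0
time_s: 15.15
ee_pos: [0.4119, -0.3159, 0.0795]
tool_rot: [-0.001, 0.0, 1.0, 0.001]
wrist_force: [-0.6, 0.3, 0.4]
opening: 1.001
finger_force: 0.0
time_s: 15.65
ee_pos: [0.4131, -0.3182, 0.0832]
tool_rot: [0.001, 0.0, 1.0, -0.001]
wrist_force: [-0.3, -0.2, 8.3]
opening: 0.687
finger_force: 56.3
```

```bash
python3 -m pendant '[[[0,0,-10,0],[0,0,-35,0],[0,0,-70,0],[0,0,-100,0],[0,0,-115,0]]]'; python3 -m pendant '[[[5,40,0,0],[5,80,0,0],[5,125,0,0],[5,170,0,0],[5,215,0,0]]]';  python3 -m pendant '[[[0,35,0,0],[0,70,0,0],[0,95,0,0],[0,109,0,0],[0,109,0,0]]]'
python3 - <<'E'
from h import *
im=read_camera("scene"); cv2.imwrite("pics/s4.png",cv2.resize(im[60:300,200:480,::-1],None,fx=2,fy=2)); print(rot()[0])
E
```

```text
time_s: 16.15
ee_pos: [0.4127, -0.3176, 0.1996]
tool_rot: [0.001, 0.0, 1.0, -0.001]
wrist_force: [0.1, -0.5, -2.0]
opening: 0.682
finger_force: 57.8
time_s: 16.65
ee_pos: [0.4066, -0.1003, 0.1957]
tool_rot: [-0.0, 0.001, 1.0, 0.0]
wrist_force: [1.3, -0.1, -2.4]
opening: 0.683
finger_force: 57.9
time_s: 17.15
ee_pos: [0.4069, 0.0086, 0.1957]
tool_rot: [-0.0, -0.001, 1.0, 0.0]
wrist_force: [-0.5, 0.6, -1.4]
opening: 0.687
finger_force: 57.9
[0.40705035 0.00763602 0.19576748]
```

View pics/s4.png

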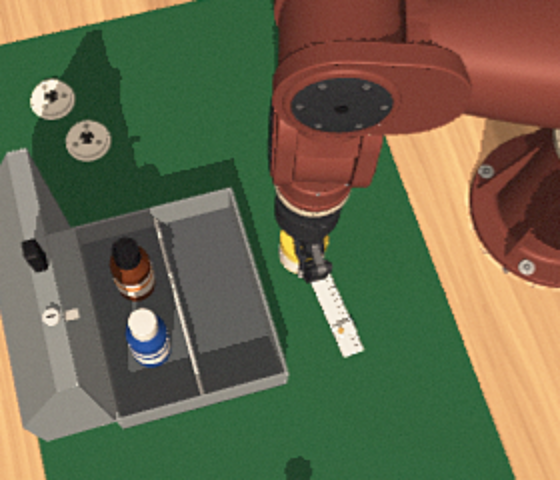

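The jar is held upright at crop (298,250), in front of the cabinet, and both bottles are standing.

```bash
python3 -m pendant '[[[-30,0,0,0],[-60,0,0,0],[-85,0,0,0],[-104,0,0,0],[-104,0,0,0]]]'; python3 -m pendant '[[[0,0,25,0],[0,0,50,0],[0,0,70,0],[0,0,87,0],[0,0,96,0]]]'; python3 -m pendant '[[[0,0,3,0],[0,0,5,0],[0,0,7,0],[0,0,9,0],[0,0,9,0]]]'
```

```text
time_s: 17.7
ee_pos: [0.5127, 0.0057, 0.1953]
tool_rot: [-0.0, 0.001, 1.0, 0.0]
wrist_force: [0.1, -0.9, -1.8]
opening: 0.679
finger_force: 57.9
time_s: 18.2
ee_pos: [0.5099, 0.0064, 0.0982]
tool_rot: [-0.001, 0.001, 1.0, 0.0]
wrist_force: [-0.1, 0.2, -0.8]
opening: 0.681
finger_force: 57.9
time_s: 18.7
ee_pos: [0.5114, 0.0069, 0.0911]
tool_rot: [0.0, 0.0, 1.0, -0.0]
wrist_force: [-0.3, -1.0, -1.4]
opening: 0.683
finger_force: 57.9
```

```bash
python3 -m pendant '[[[0,0,1,0],[0,0,2,0],[0,0,2,0]]]'; python3 -m pendant '[[[0,0,1,0],[0,0,1,0]]]'; python3 -m pendant '[[[0,0,1,0],[0,0,1,0]]]'
```

```text
time_s: 19.0
ee_pos: [0.5112, 0.007, 0.0888]
tool_rot: [-0.0, 0.0, 1.0, 0.0]
wrist_force: [-1.0, -0.3, -1.4]
opening: 0.682
finger_force: 57.9
time_s: 19.2
ee_pos: [0.5112, 0.007, 0.0878]
tool_rot: [-0.0, 0.0, 1.0, 0.0]
wrist_force: [-0.8, 0.1, -1.6]
opening: 0.684
finger_force: 57.9
time_s: 19.4
ee_pos: [0.5113, 0.007, 0.0873]
tool_rot: [0.0, 0.0, 1.0, -0.0]
wrist_force: [-2.7, 1.0, 4.4]
opening: 0.687
finger_force: 58.0
```

```bash
python3 -m pendant '[[[0,0,0,0],[0,0,0,0],[0,0,0,0],[0,0,0,0],[0,0,0,0]]]' -1;  python3 -m pendant '[[[0,0,-10,0],[0,0,-30,0],[0,0,-60,0],[0,0,-100,0],[0,0,-150,0]]]'; python3 -m pendant '[[[40,-35,-20,0],[70,-70,-40,0],[100,-110,-40,0],[100,-155,-40,0],[100,-200,-40,0]]]'; python3 -m pendant '[[[0,-40,0,0],[0,-80,0,0],[0,-80,0,0]]]'
python3 - <<'E'
from h import *
o=np.zeros((600,640,3),np.uint8)
for n,y in(("scene",0),("top",300)):
    im=read_camera(n)[:,:,::-1]
    x0,y0=(180,150) if n=="scene" else (170,120); o[y:y+300]=cv2.resize(im[y0:y0+150,x0:x0+320],(640,300))
cv2.imwrite("pics/c5.png",o); print(rot()[0])
E
```

```text
time_s: 19.9
ee_pos: [0.5113, 0.007, 0.0868]
tool_rot: [-0.0, 0.0, 1.0, 0.0]
wrist_force: [-0.1, -0.2, -0.4]
opening: 0.999
finger_force: 0.0
time_s: 20.4
ee_pos: [0.5103, 0.0071, 0.2378]
tool_rot: [-0.001, 0.0, 1.0, 0.0]
wrist_force: [1.3, -0.4, -0.3]
opening: 1.0
finger_force: 0.0
time_s: 20.9
ee_pos: [0.4102, -0.1949, 0.2787]
tool_rot: [0.001, 0.0, 1.0, -0.001]
wrist_force: [1.3, 0.7, 0.2]
opening: 0.992
finger_force: 0.0
time_s: 21.2
ee_pos: [0.4104, -0.2769, 0.2771]
tool_rot: [0.0, 0.002, 1.0, -0.001]
wrist_force: [-0.1, -0.1, 0.7]
opening: 0.999
finger_force: 0.0
[ 0.4107618  -0.27346875  0.27724198]
```

View pics/c5.png

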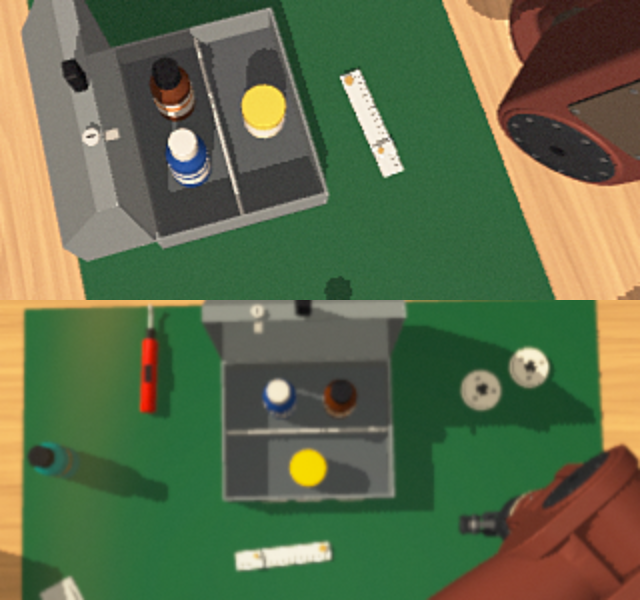

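The lid is open, the brown bottle at (340,397) and the jar at (308,467) stand upright in their compartments, and the rest is undisturbed.

```bash
python3 -c "
from workcell import arm
print(arm.sign_off())"
```

```text
the job is handed in; nothing more can be done
None
```

Job handed in at about 21 s: the lid stands fully open against its stop, the brown bottle is upright beside the blue one in the back compartment, and the far jar is upright in the front one, brought in from the front.

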